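# Clamp a reagent bottle in the shaker station with the wing knob

### The job

Turn the orange wing knob on the bottle station so that its arm swings out of the bay, stand the red-capped bottle upright in the white three-walled bay, and turn the knob back until the black rubber pad on the arm presses on the bottle and holds it in the bay. The knob's wings pass close to the blue guard panel: do not bump the panel, and leave the white bottle, the tip box and the bowl where they are.

Things in the scene. Friction and masses are not known exactly. Their poses are not given: they have to be found in the camera images.
- station: bottle station fixed to the bench: aluminium base plate 140 (x) x 190 (y) x 12 mm. Origin: centre of the plate's underside. z up; x points from the open front of the bay to its back wall; y from the knob side to the bay side. The knob's axis is at (-30, -35) mm.
- bay (a point): on the plate's top (12 mm above the bench), where the bottle's axis stands when it touches the back wall; (8.5, 45) mm in the station's frame, same axes. White walls rise 38 mm from the plate: back wall's inner face 28.5 mm in +x of this point, side walls' inner faces 33.5 mm in +y and -y, from x -9.5 mm to the back wall. The front (-x) is open to the arm; the bottle goes in from above.
- panel: blue upright guard panel, 120 mm long (station x) x 5 mm thick, its top edge 95 mm above the bench, on the station's plate parallel to the station's x. Origin: middle of its foot, 12 mm above the bench, at (-10, -83.5) mm in the station's frame. Its face is 46 mm from the knob's axis, so the wing tips pass it at 8 mm.
- wing (a point): middle of the orange wings, on the knob's vertical axis, 76 mm above the bench. One upright flat blade, 76 mm tip to tip, 10 mm thick, 64 to 86 mm above the bench at the middle (lobes 62 to 90); below it an 18 mm thick stem down to the arm's top (42 mm). Axes turn with the knob: y points along the clamp arm; the blade lies along y turned 0.33 rad clockwise from above.
- knob (a joint): angle of knob and clamp arm, rad, growing clockwise from above, -1.3 to 0.35. 0: arm along station +y across the bay's front; above 0.1 (as at the start) it blocks the bay; below -0.3 clear, -0.9 well clear. Arm 95 mm long, 12 wide, 28 to 42 mm above the bench. Stays where left (0.25 N m). With the bottle at the back wall the pad first touches at about -0.07, is fully in at about 0.05.
- pad (a joint): how far the sprung black rubber pad is pushed into the arm, m: 0 free, 0.010 fully in; spring 400 N/m, so 4 N fully in.
- pad_face (a point): middle of the pad's face (24 mm wide, 14 mm high), 80 mm along the arm from the knob's axis, 35 mm above the bench, 16 mm to the bay side of the arm's centre line when free. Its x points out of the face to the bottle.
- bottle_mid (a point): centre, half-way up, of the loose red-capped white bottle: body 57 mm diameter up to 80 mm or so, red cap 49 mm diameter from 83 mm to the top at 107 mm; about 0.2 kg; it stands on the bench at the start.
- white_bottle: all-white bottle, 61 mm diameter, 126 mm high, bystander. Origin: centre of its underside.
- tip_box: pipette tip box, milky base, clear blue-grey lid with a blue latch, 85x112x76 mm, bystander. Origin: centre of its underside.
- bowl: white mortar bowl, 108x119x59 mm, bystander. Origin: centre of its underside.
Things that resemble listed ones, but are neither listed nor needed, are in the scene too. Leave any purple look-alike of the part that bears bottle_mid alone.

How it is judged:
On the way, in this order (a step that is already met when the one before it is completed fails the run):
1. the clamp arm is swung clear of the bay (value of joint knob below -0.3 rad), for 0.2 s.
2. the bottle stands in the bay (horizontal distance between bottle_mid and bay below 0.015 m and z of bottle_mid in the frame of bay below 0.058 m and angle between bottle_mid's own z axis and vertical below 0.1 rad), for 0.2 s.
At the end, for the whole second after the job is handed in: the bottle stands upright (within 0.1 rad) and at rest on the plate in the bay, its axis within 12 mm of the bay point, and the pad bears on it, pushed in by at least 1.5 mm (horizontal distance between bottle_mid and bay below 0.012 m and z of bottle_mid in the frame of bay below 0.058 m and angle between bottle_mid's own z axis and vertical below 0.1 rad and value of joint pad above 0.0015 m and linear speed of bottle below 0.01 m/s); the robot touches nothing.
It fails at once if the blue panel is bumped (more than 3 N) (contact force between panel and anything else above 3 N).
It fails at once if a bystander is moved by more than 20 mm (distance of any of white_bottle, tip_box, bowl from where it was at the start of the episode above 0.02 m).
It also fails if it takes over 72 s, if anything falls off the work surface, if the arm or the gripper's body presses on something with over 40 N, if the wrist force passes 120 N, or if a joint passes its speed limit or range.

### The arm

A 6-joint arm with a two-finger parallel gripper is mounted at the origin on the work surface; the furniture and walls round the work are solid. World frame = base frame: x ahead of the robot, y to its left, z up, the work surface at z = 0. Lengths are in m, angles in rad, forces in N, time in s.
With the tool pointing down it reaches from about 0.35 to 0.85 m from the base axis. Payload 8.1 kg.
Tool frame: the origin (TCP) lies at the centre of the arm's flange, where the gripper is bolted on; the fingertips stand 186 mm ahead of it and the grasp point (between the pads) lies 167 mm ahead of it; z points along the fingers, y is the direction in which the jaws open and shut (so a half turn about z gives the same grasp; the last joint's range is limited). The gripper opens to 93 mm and grips with 3 to 60 N. Pads are 15 mm wide; open, the fingers measure 128 mm over their backs; the gripper's body (75 mm by 188 mm) begins 65 mm behind the grasp point.
Start: joints at [-1.297, 0.13, 1.488, -0, 1.523, -0.085], TCP at [0.211, -0.562, 0.405] pointing down, gripper open.
Joint ranges: [-2.96, 2.96], [-0.89, 2.26], [0.02, 2.5], [-1.34, 4.48], [0, 2.73], [-2.66, 2.66]. Speed limits (rad/s): [2.39, 2.39, 2.79, 3.14, 3.14, 3.14].

### API

Orientations are given as a rotation vector (axis times angle).
In Python, from plant import robot, viewer, order gives the robot as it stands.
- The arm moves only by the tool apply_moves, never from a script. Its argument "deltas" is a list of rows, each a list of 3 entries, a list of its own where there are three numbers: the finger opening in mm, from 0 to 93, then the shift along the tool's x, y, z in mm, then the turn about the tool's z in rad. In form: [[grip, [dx, dy, dz], yaw], ...]. A call has 1 to 5 rows; each row shifts and turns the commanded pose from where the row before left it, along the tool's axes as they then stand; what a row does not reach is not made up. A row lasts 1/8 s, in which the tool goes at most 62.5 mm and 10.7 degrees, less where a joint would pass 70% of its speed; a pose out of reach is approached as far as the arm can. A call is refused whole if a number of a shift passes 62.5 or a number of a turn 0.188, either way. A call with a gripper value outside its range is refused whole. The fingers move at their own pace and stop on an object; "grip_force" is the grip in N (left out, the last holds). Time passes only in rows, so rows that do not move let the fingers close. It gives the time, the measured TCP pose, the force and the opening at its end, in the units of the state.
- robot.read_state(): the state, without advancing time (a new reading comes with each control period).
- viewer.read_camera(name): name is "scene" or "top" or "wrist"; returns the picture (480x640x3 uint8, blue, green, red); there is no depth.
- viewer.get_calibration(name): a dict with "fx", "fy", "cx", "cy" (pixels), "R" (3x3) and "t" (3): a world point X has camera coordinates R X + t. Camera axes: x right, y down, z forward; pixel columns grow to the right and rows downward; lengths in m; the calibration is good to about 2 mm. A picture is of the moment at which its call begins: read the wrist's pose just before it. get_calibration takes no time and is no camera call; for the wrist camera it gives the pose at the moment of the call.
- order.close_job(): hands the job in, once; it reports no verdict.
The state is a dict: "t": time; "q": joint angles; "dq": joint speeds; "joint_torque": joint torques, N m; "tool_pos": TCP position; "orientation": TCP orientation; "force": force on the tool from outside, world axes, zero at the start; "wrist_torque": the same for the moment, N m; "opening": finger opening in m.
Only numpy, scipy, OpenCV 4.12 (cv2) and the standard library are available. Lean on these libraries where they do the work, as an engineer would, in place of code of your own. Each camera call takes 0.05 s, during which the arm holds its last target. There are 200 camera calls.

## Working session

There is one attempt and no reset: what is moved stays moved. The work goes in short steps, Python scripts to look and compute and a tool call to move; the robot and the scene stay as the last step left them, time stands still between calls to the robot, and variables do not carry over. Pictures are saved under pics/ and viewed, about 8 in all and at most 12, crops included, and the job is handed in when it is done.

Besides the shell and the picture viewer there is one more tool, called after "Request:" as name(argument=value, ...), one argument or row to a line, values as JSON. apply_moves: Moves the arm, as the interface text tells. Its arguments: {"type":"object","properties":{"deltas":{"type":"array"},"grip_force":{"type":"number"}},"required":["deltas"]}

```bash
mkdir -p pics; python3 - <<'E'
from plant import robot, viewer
import cv2
s=robot.read_state(); print(s)
for n in("scene","top"):
    im=viewer.read_camera(n); cv2.imwrite(f"pics/{n}0.png",im); c=viewer.get_calibration(n); print(n,c)
E
```

```text
{'t': 0.0, 'q': array([-1.29737788e+00,  1.31156703e-01,  1.48926483e+00, -1.37304085e-07,
        1.52299253e+00, -8.54160778e-02]), 'dq': array([ 0.00064546, -0.00067886,  0.00082246, -0.00011823,  0.00159147,
        0.00017566]), 'joint_torque': array([-1.55090660e-03, -5.59846616e+01, -4.91763675e+01,  7.65927136e-02,
        3.58500460e-02, -1.20536365e-04]), 'tool_pos': array([ 0.21066086, -0.5615623 ,  0.40369774]), 'orientation': array([-3.08937909e+00, -5.60313151e-01,  2.68606966e-04]), 'force': array([ 0.02528843, -0.56963179, -0.26797019]), 'wrist_torque': array([ 0.02659952, -0.01172153,  0.00814807]), 'opening': 0.09297411074601357}
scene {'fx': 466.22704254845195, 'fy': 466.22704254845195, 'cx': 309.43352702507127, 'cy': 239.8662025415652, 'R': array([[ 0.89922706,  0.43714418, -0.01719489],
       [ 0.32019529, -0.6844221 , -0.65501249],
       [-0.29810346,  0.58349924, -0.75542238]]), 't': array([-0.49358957, -0.07992732,  1.21698928])}
top {'fx': 518.7587643047599, 'fy': 518.7587643047599, 'cx': 322.62199726857045, 'cy': 244.68901137350773, 'R': array([[ 2.19781556e-02, -9.99756757e-01,  1.84041269e-03],
       [-9.97129827e-01, -2.20537354e-02, -7.24274841e-02],
       [ 7.24504546e-02, -2.43307869e-04, -9.97371983e-01]]), 't': array([0.02877057, 0.52779163, 1.04072349])}
```

View pics/top0.png

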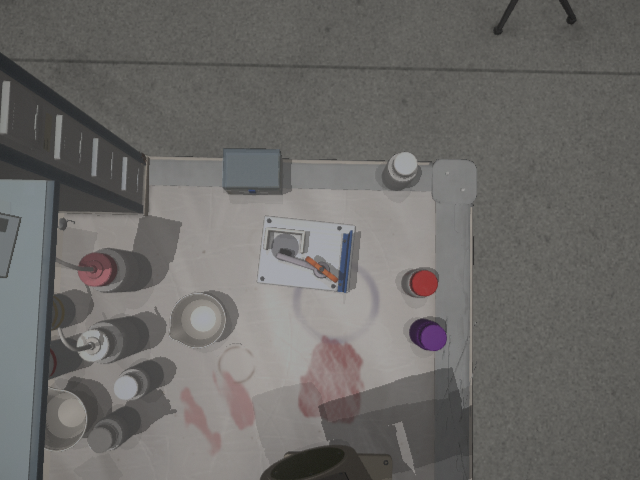

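View pics/scene0.png

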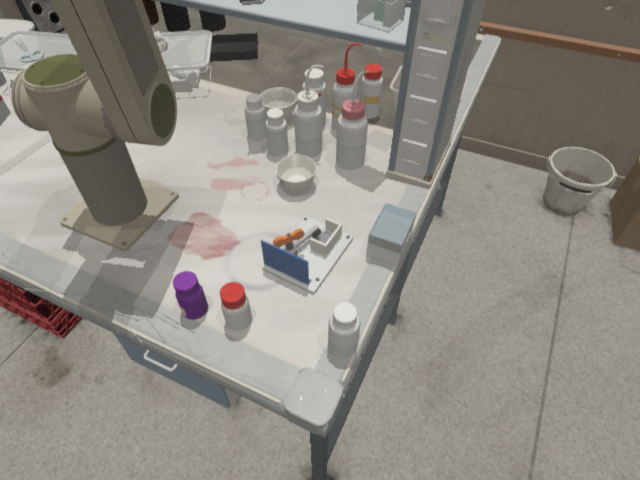

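Top view: station plate around (307,254), with orange wings near (321,268) and the blue panel at (346,262). Bottle candidates are the red cap at (423,283) and the purple look-alike at (430,334). The red one fits. Bystanders: white bottle (403,165), tip box (252,170), bowl (198,318). I'll confirm in an enlarged crop.

```bash
python3 - <<'E'
import cv2
im=cv2.imread("pics/top0.png")
cv2.imwrite("pics/crop1.png",cv2.resize(im[205:305,250:450],None,fx=4,fy=4,interpolation=cv2.INTER_CUBIC))
E
```

```text
(no output)
```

View pics/crop1.png

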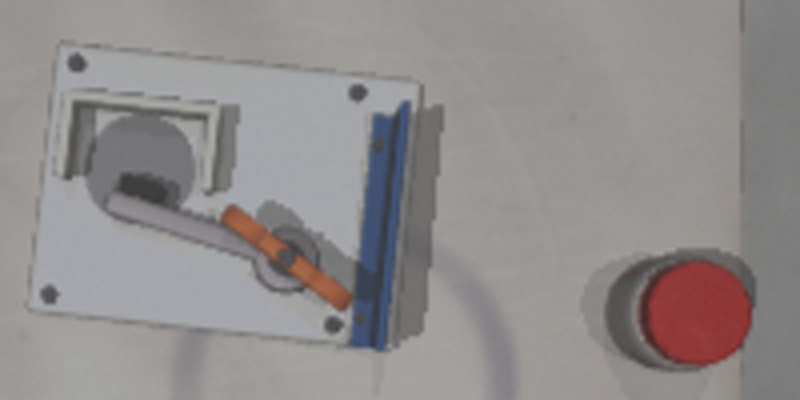

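The crop shows plate corners at (62,42), (424,82), (28,310) and (388,350), the knob axis at (287,257), the arm tip at (115,203), the wing tips at (231,212) and (345,303), and the cap centre at (696,313). The red cap on a white body matches the description.

```bash
cat > h.py <<'E'
import numpy as np
from plant import robot, viewer
from scipy.spatial.transform import Rotation as Ro
def ray(c,uv,z):
    d=c["R"].T@np.array([(uv[0]-c["cx"])/c["fx"],(uv[1]-c["cy"])/c["fy"],1]); o=-c["R"].T@c["t"]
    return o+d*(z-o[2])/d[2]
def proj(c,X):
    p=c["R"]@np.asarray(X)+c["t"]; return np.array([c["fx"]*p[0]/p[2]+c["cx"],c["fy"]*p[1]/p[2]+c["cy"]])
E
python3 - <<'E'
from h import *
c=viewer.get_calibration("top")
P=lambda x,y,z: ray(c,(x/4-.375+250,y/4-.375+205),z)[:2]
obs=[P(62,42,.012),P(424,82,.012),P(28,310,.012),P(388,350,.012),P(287,257,.086)]
loc=np.array([[70,95],[70,-95],[-70,95],[-70,-95],[-30,-35]])/1000
obs=np.array(obs)
A=obs-obs.mean(0);B=loc-loc.mean(0)
th=np.arctan2((B[:,0]*A[:,1]-B[:,1]*A[:,0]).sum(),(A*B).sum())
R=np.array([[np.cos(th),-np.sin(th)],[np.sin(th),np.cos(th)]])
t=obs.mean(0)-R@loc.mean(0)
print("th",th,"t",t,"res mm",(obs-(loc@R.T+t))*1000)
for n,p in dict(knob=(-.03,-.035),bay=(.0085,.045),panel=(-.01,-.0835)).items(): print(n,R@p+t)
tip=P(115,203,.042); k=R@(-.03,-.035)+t; v=R.T@(tip-k); print("arm",v,np.arctan2(v[0],v[1]))
a,b=P(231,212,.09),P(345,303,.09); w=R.T@(a-b); print("blade",w,np.arctan2(w[0],w[1]), (a+b)/2)
print("bottle",P(696,313,.107))
s=robot.read_state(); print(Ro.from_rotvec(s["orientation"]).as_matrix().round(3))
print(viewer.get_calibration("wrist"))
E
```

```text
th -0.09411691636499668 t [0.5087835  0.07407462] res mm [[-1.28867737 -1.63733814]
 [-0.04443687  0.31220677]
 [-0.2215382  -1.5546147 ]
 [ 1.30368675  3.15230925]
 [ 0.25096569 -0.27256318]]
knob [0.47562704 0.04204886]
bay [0.52147489 0.11807665]
panel [ 0.49098059 -0.00811605]
arm [0.01819851 0.08825921] 0.20334404967034336
blade [0.03661656 0.05878018] 0.5571170727345569 [0.47557995 0.04133406]
bottle [ 0.45346391 -0.14935818]
[[ 0.936  0.351 -0.   ]
 [ 0.351 -0.936  0.002]
 [ 0.    -0.002 -1.   ]]
{'fx': 365.22762451433124, 'fy': 365.22762451433124, 'cx': 317.683929584433, 'cy': 245.0210008086696, 'R': array([[ 3.51646668e-01, -9.36132555e-01, -6.79121638e-04],
       [-8.92335555e-01, -3.35413988e-01,  3.02050847e-01],
       [-2.82987418e-01, -1.05609170e-01, -9.53291574e-01]]), 't': array([-0.59881379, -0.03482074,  0.39138538])}
```

Request:
apply_moves(
  deltas=[
    [60, [38, -39, 0], 0],
    [60, [38, -39, 0], 0],
    [60, [38, -39, 0], 0],
    [60, [38, -39, 0], 0],
    [60, [38, -39, 0], 0],
  ],
)

```text
t: 0.72
tool_pos: [0.3204, -0.3108, 0.4043]
orientation: [-3.091, -0.56, 0.0]
force: [0.4, 0.3, 0.3]
opening: 0.0601
```

Request:
apply_moves(
  deltas=[
    [40, [38, -39, 0], 0],
    [40, [38, -39, 0], 0],
    [40, [38, -39, 0], 0],
    [40, [38, -39, 0], 0],
    [40, [38, -39, 0], 0],
  ],
)

```text
t: 1.35
tool_pos: [0.4298, -0.0614, 0.4046]
orientation: [3.091, 0.561, 0.0]
force: [2.0, -0.7, 0.8]
opening: 0.0402
```

Request:
apply_moves(
  deltas=[
    [40, [38, -39, 0], 0],
    [40, [38, -39, 0], 0],
    [40, [0, 0, 0], -0.18],
    [40, [0, 0, 0], -0.18],
    [40, [0, 0, 0], -0.18],
  ],
)

```text
t: 1.98
tool_pos: [0.4732, 0.0369, 0.4042]
orientation: [-2.825, -1.374, 0.002]
force: [0.1, 0.4, 0.2]
opening: 0.0401
```

```bash
cat >> h.py <<'E'
def plan(x,y,z,ang):
    "rows total in tool axes to reach TCP x,y,z with tool-x at world angle ang (shift first, then yaw)"
    s=robot.read_state(); R=Ro.from_rotvec(s["orientation"]).as_matrix()
    a=np.arctan2(R[1,0],R[0,0]); d=R.T@(np.array([x,y,z])-s["tool_pos"])*1000
    print("t %.2f"%s["t"],"pos",s["tool_pos"].round(4),"ang %.3f"%a,"shift mm",d.round(1),"yaw %.3f"%-(ang-a),"F",s["force"].round(1),"open %.4f"%s["opening"],"q6 %.2f"%s["q"][5])
E
python3 - <<'E'
from h import *
import cv2
plan(.4756,.042,.405,.947)
c=viewer.get_calibration("wrist"); im=viewer.read_camera("wrist"); cv2.imwrite("pics/w1.png",im)
np.savez("pics/w1.npz",**c)
E
```

```text
t 1.98 pos [0.4732 0.0369 0.4042] ang 0.906 shift mm [ 5.5 -1.3 -0.8] yaw -0.041 F [0.1 0.4 0.2] open 0.0401 q6 0.64
```

View pics/w1.png

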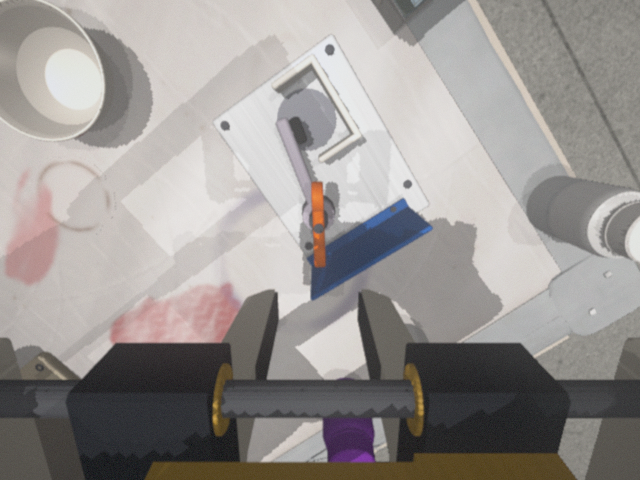

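The wrist view shows orange wings from (318,183) to (320,265), lying along the image column, with plate corners at (333,36), (214,125) and (428,202). The jaws straddle the blade and the panel sits to the lower right. I'll refine from these pixels.

```bash
python3 - <<'E'
from h import *
c=dict(np.load("pics/w1.npz"))
a,b=ray(c,(318,183),.088)[:2],ray(c,(320,266),.086)[:2]
print("wing",a,b,(a+b)/2,np.linalg.norm(a-b),np.arctan2(*(a-b)[::-1]))
obs=np.array([ray(c,p,.012)[:2] for p in((333,36),(214,125),(428,203))]); print(obs)
loc=np.array([[70,95],[-70,95],[70,-95]])/1000
A=obs-obs.mean(0);B=loc-loc.mean(0)
th=np.arctan2((B[:,0]*A[:,1]-B[:,1]*A[:,0]).sum(),(A*B).sum()); R=np.array([[np.cos(th),-np.sin(th)],[np.sin(th),np.cos(th)]]); t=obs.mean(0)-R@loc.mean(0)
print(th,t,"knob",R@(-.03,-.035)+t,"bay",R@(.0085,.045)+t, (obs-(loc@R.T+t))*1000)
E
```

```text
wing [0.50029131 0.071507  ] [0.45710997 0.01355793] [0.47870064 0.04253246] 0.07226840282141839 0.9303999002015695
[[ 0.58590414  0.15873613]
 [ 0.44904035  0.16898882]
 [ 0.57024885 -0.02297873]]
-0.07691082589459701 [0.50936698 0.07180183] knob [0.47676644 0.03921035] bay [0.52129943 0.11601571] [[-0.55523961 -2.40641816]
 [ 2.16711277 -2.91063106]
 [-1.61187316  5.31704922]]
```

Request:
apply_moves(
  deltas=[
    [36, [6, 0, 30], -0.03],
    [36, [0, 0, 40], 0],
    [36, [0, 0, 40], 0],
    [36, [0, 0, 0], 0],
  ],
)

```text
t: 2.52
tool_pos: [0.4752, 0.0412, 0.2912]
orientation: [-2.807, -1.402, 0.01]
force: [-0.7, -0.2, 0.8]
opening: 0.0359
```

```bash
python3 - <<'E'
from h import *
import cv2
plan(.4765,.0415,.252,.935)
c=viewer.get_calibration("wrist"); im=viewer.read_camera("wrist"); cv2.imwrite("pics/w2.png",im)
np.savez("pics/w2.npz",**c)
E
```

```text
t 2.52 pos [0.4752 0.0412 0.2912] ang 0.926 shift mm [ 1.1  1.1 39.2] yaw -0.009 F [-0.7 -0.2  0.8] open 0.0359 q6 0.62
```

View pics/w2.png

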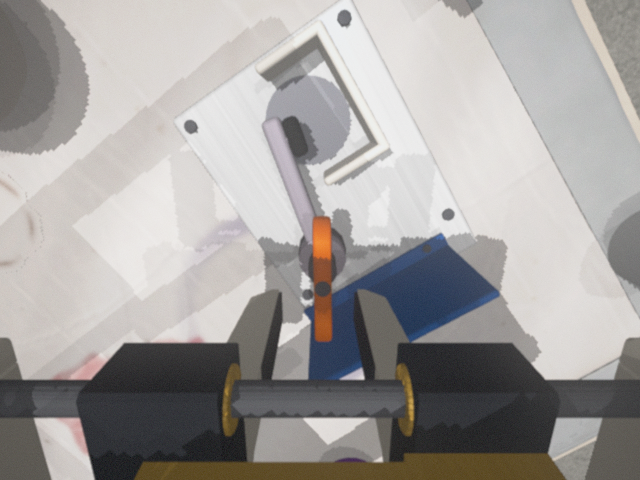

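Wings run from (322,217) to (323,341), parallel to the jaws and about 4 px right of centre.

```bash
python3 - <<'E'
from h import *
c=dict(np.load("pics/w2.npz"))
a,b=ray(c,(322,217),.088)[:2],ray(c,(323,341),.088)[:2]
print("wing",a,b,(a+b)/2,np.linalg.norm(a-b),np.arctan2(*(a-b)[::-1]))
plan(*((a+b)/2),.252,.935)
E
```

```text
wing [0.50102465 0.07415163] [0.45797877 0.01540945] [0.47950171 0.04478054] 0.07282576117501222 0.9383987244230328
t 2.58 pos [0.4764 0.0412 0.2938] ang 0.927 shift mm [ 4.8  0.5 41.8] yaw -0.008 F [-0.3 -0.3 -0.6] open 0.0360 q6 0.62
```

Request:
apply_moves(
  deltas=[
    [30, [3, 0.5, 20], -0.01],
    [30, [0, 0, 20], 0],
    [30, [0, 0, 0], 0],
    [30, [0, 0, 0], 0],
  ],
)

```text
t: 3.08
tool_pos: [0.4801, 0.0433, 0.2568]
orientation: [2.801, 1.42, 0.004]
force: [-0.7, 0.1, 0.3]
opening: 0.03
```

Request:
apply_moves(
  deltas=[
    [0, [0, 0, 0], 0],
    [0, [0, 0, 0], 0],
    [0, [0, 0, 0], 0],
    [0, [0, 0, 0], 0],
    [0, [0, 0, 0], 0],
  ],
  grip_force=55,
)

```text
t: 3.7
tool_pos: [0.4791, 0.0438, 0.2554]
orientation: [-2.801, -1.421, 0.0]
force: [-4.7, 2.2, 7.8]
opening: 0.0095
```

Request:
apply_moves(
  deltas=[
    [0, [0, 0, 0], -0.1],
    [0, [0, 0, 0], -0.1],
    [0, [0, 0, 0], -0.1],
  ],
)

```text
t: 4.08
tool_pos: [0.4786, 0.0441, 0.2553]
orientation: [-2.553, -1.826, 0.002]
force: [-9.7, 4.8, 13.1]
opening: 0.0095
```

```bash
python3 - <<'E'
from h import *
plan(.479,.0435,.255,.935); print(robot.read_state()["wrist_torque"])
E
```

```text
t 4.08 pos [0.4786 0.0441 0.2553] ang 1.242 shift mm [-0.4  0.6  0.3] yaw 0.307 F [-9.7  4.8 13.1] open 0.0095 q6 0.31
[ 0.91982094  1.89337733 -0.33770992]
```

Request:
apply_moves(
  deltas=[
    [0, [0, -1, -1], 0],
    [0, [0, 0, 0], -0.1],
    [0, [0, 0, 0], -0.1],
  ],
)

```text
t: 4.45
tool_pos: [0.4777, 0.0443, 0.2554]
orientation: [-2.359, -2.071, 0.001]
force: [-5.8, 4.9, 2.4]
opening: 0.0095
```

Forces dropped; continuing.

Request:
apply_moves(
  deltas=[
    [0, [0.3, -0.5, 0], -0.1],
    [0, [0, 0, 0], -0.1],
    [0, [0, 0, 0], -0.1],
  ],
)

```text
t: 4.82
tool_pos: [0.4768, 0.0444, 0.2554]
orientation: [-2.022, -2.4, 0.003]
force: [-9.7, 3.8, 5.9]
opening: 0.0096
```

Request:
apply_moves(
  deltas=[
    [0, [0, 0, 0], -0.1],
    [0, [0, 0, 0], -0.1],
    [0, [0, 0, 0], -0.1],
    [0, [0, 0, 0], 0],
  ],
)

```text
t: 5.32
tool_pos: [0.4762, 0.0442, 0.2553]
orientation: [-1.642, -2.672, 0.005]
force: [-14.2, 0.7, 11.2]
opening: 0.0096
```

```bash
python3 - <<'E'
from h import *
plan(.479,.0435,.255,.935); print(robot.read_state()["wrist_torque"])
E
```

```text
t 5.33 pos [0.4762 0.0442 0.2553] ang 2.040 shift mm [-1.9  2.2  0.3] yaw 1.105 F [-14.2   0.7  11.2] open 0.0096 q6 -0.48
[ 0.23630142  2.42188339 -0.04712503]
```

Request:
apply_moves(
  deltas=[
    [30, [0, 0, 0], 0],
    [30, [0, 0, 0], 0],
    [30, [0, 0, 0], 0],
    [30, [0, 0, 0], 0],
  ],
)

```text
t: 5.82
tool_pos: [0.478, 0.044, 0.2558]
orientation: [1.646, 2.676, 0.0]
force: [0.2, -0.5, -0.1]
opening: 0.0305
```

Request:
apply_moves(
  deltas=[
    [30, [0, 0, -30], 0],
    [30, [0, 0, -50], 0],
    [30, [0, 0, -40], 0],
  ],
)

```text
t: 6.2
tool_pos: [0.4779, 0.044, 0.3776]
orientation: [1.645, 2.675, 0.001]
force: [-0.8, 0.2, 0.2]
opening: 0.0301
```

```bash
python3 - <<'E'
from h import *
import cv2
plan(.4535,-.1494,.405,1.2)
im=viewer.read_camera("top"); cv2.imwrite("pics/t2.png",cv2.resize(im[205:305,250:450],None,fx=4,fy=4,interpolation=cv2.INTER_CUBIC))
E
```

```text
t 6.20 pos [0.4779 0.044  0.3776] ang 2.039 shift mm [-161.6 -109.   -27.4] yaw 0.839 F [-0.8  0.2  0.2] open 0.0301 q6 -0.48
```

Request:
apply_moves(
  deltas=[
    [93, [-40, -27, -7], 0],
    [93, [-40, -27, -7], 0],
    [93, [-40, -27, -7], 0],
    [93, [-41, -28, -7], 0],
    [93, [0, 0, 0], -0.17],
  ],
)

```text
t: 6.88
tool_pos: [0.4527, -0.1519, 0.4043]
orientation: [1.414, 2.804, -0.001]
force: [0.2, 0.4, 0.0]
opening: 0.0758
```

Request:
apply_moves(
  deltas=[
    [93, [0, 0, 0], -0.17],
    [93, [0, 0, 0], -0.17],
    [93, [0, 0, 0], -0.17],
    [93, [0, 0, 0], -0.17],
    [93, [0, 0, 0], -0.17],
  ],
)

```text
t: 7.5
tool_pos: [0.4532, -0.1489, 0.4035]
orientation: [-0.121, -3.139, 0.0]
force: [0.3, 0.4, -0.0]
opening: 0.0927
```

```bash
python3 - <<'E'
from h import *
import cv2
plan(.4535,-.1494,.229,3.05)
c=viewer.get_calibration("wrist"); a=viewer.read_camera("wrist"); np.savez("pics/w3.npz",**c)
im=viewer.read_camera("top"); b=cv2.resize(im[205:305,250:370],(576,480),interpolation=cv2.INTER_CUBIC)
cv2.imwrite("pics/m3.png",cv2.resize(np.hstack([cv2.resize(a,(424,318)),cv2.resize(b,(376,318))]),None,fx=1,fy=1))
cv2.imwrite("pics/w3.png",a); cv2.imwrite("pics/t3.png",im)
E
```

```text
t 7.50 pos [ 0.4532 -0.1489  0.4035] ang 3.064 shift mm [ -0.3  -0.5 174.5] yaw 0.014 F [ 0.3  0.4 -0. ] open 0.0927 q6 -1.92
```

View pics/m3.png

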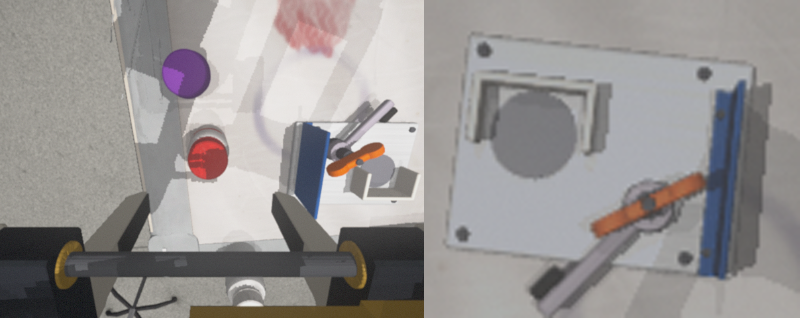

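The left pane (wrist) shows the red cap at about (314,238) full-frame, with purple beyond it and the jaws straddling the bottle's line. The right pane (top) shows the arm swung well clear and the bay open, with the grey disc in the bay at about (284.8,246.8).

```bash
python3 - <<'E'
from h import *
c=dict(np.load("pics/w3.npz")); x=ray(c,(314,238.5),.107); print("bottle",x)
t=viewer.get_calibration("top"); print("disc",ray(t,(284.8,246.8),.012))
P=lambda x,y,z:ray(t,(250+(x-424)/3.133,205+y/3.18),z)[:2].round(4)
print("walls top z.05 outer back-left, back-right",P(471,72,.05),P(604,82,.05))
print("inner left front / right front",P(481,140,.05),P(583,150,.05), "inner back mid",P(535,83,.05))
print("knob",P(649,204,.086))
plan(*x[:2],.229,3.05)
E
```

```text
bottle [ 0.45076032 -0.15089683  0.107     ]
disc [0.52147606 0.11804006 0.012     ]
walls top z.05 outer back-left, back-right [0.5562 0.1557] [0.5518 0.0711]
inner left front / right front [0.5138 0.1481] [0.509  0.0834] inner back mid [0.5502 0.1149]
knob [0.4754 0.0409]
t 7.60 pos [ 0.4532 -0.1489  0.4035] ang 3.061 shift mm [  2.3  -2.2 174.5] yaw 0.011 F [ 0.3 -0.1  1.7] open 0.0932 q6 -1.92
```

Request:
apply_moves(
  deltas=[
    [93, [1.5, -1, 45], 0.01],
    [93, [0, 0, 50], 0],
    [93, [0, 0, 45], 0],
    [93, [0, 0, 35], 0],
    [93, [0, 0, 0], 0],
  ],
)

```text
t: 8.22
tool_pos: [0.45, -0.149, 0.2258]
orientation: [-0.151, -3.132, -0.004]
force: [-0.7, 0.7, 0.7]
opening: 0.093
```

Request:
apply_moves(
  deltas=[
    [40, [0, 0, 0], 0],
    [40, [0, 0, 0], 0],
    [40, [0, 0, 0], 0],
    [40, [0, 0, 0], 0],
    [40, [0, 0, 0], 0],
  ],
  grip_force=20,
)

```text
t: 8.85
tool_pos: [0.452, -0.1501, 0.2296]
orientation: [0.146, 3.137, -0.002]
force: [-1.3, -3.2, 5.0]
opening: 0.0564
```

Request:
apply_moves(
  deltas=[
    [40, [0, 0, -30], 0],
    [40, [0, 0, -50], 0],
    [40, [0, 0, -50], 0],
    [40, [0, 0, -20], 0],
    [40, [0, 0, 0], 0],
  ],
)

```text
t: 9.48
tool_pos: [0.452, -0.1498, 0.3801]
orientation: [0.146, 3.136, -0.001]
force: [0.4, -0.1, -3.4]
opening: 0.0563
```

```bash
python3 - <<'E'
from h import *
plan(.518,.119,.38,3.05)
E
```

```text
t 9.47 pos [ 0.452  -0.1498  0.3801] ang 3.049 shift mm [-40.8 273.7   0. ] yaw -0.001 F [ 0.4 -0.1 -3.4] open 0.0563 q6 -1.91
```

Request:
apply_moves(
  deltas=[
    [40, [-4, 30, 0], 0],
    [40, [-7, 50, 0], 0],
    [40, [-8, 50, 0], 0],
    [40, [-8, 50, 0], 0],
    [40, [-7, 50, 0], 0],
  ],
)

```text
t: 10.1
tool_pos: [0.5063, 0.0778, 0.3761]
orientation: [-0.146, -3.135, 0.0]
force: [0.3, 0.6, -2.4]
opening: 0.056
```

Request:
apply_moves(
  deltas=[
    [40, [-5, 32, 0], 0],
    [40, [-2, 12, 0], 0],
    [40, [0, 0, 0], 0],
    [40, [0, 0, 30], 0],
    [40, [0, 0, 0], 0],
  ],
)

```text
t: 10.72
tool_pos: [0.5166, 0.1179, 0.3457]
orientation: [-0.148, -3.132, 0.002]
force: [-0.9, -0.7, -2.0]
opening: 0.0562
```

```bash
python3 - <<'E'
from h import *
import cv2
plan(.518,.119,.2416,3.05)
c=viewer.get_calibration("wrist"); a=viewer.read_camera("wrist"); np.savez("pics/w4.npz",**c); cv2.imwrite("pics/w4.png",a)
s=viewer.read_camera("scene"); cv2.imwrite("pics/s4.png",s)
cv2.imwrite("pics/m4.png",np.hstack([cv2.resize(a,(400,300)),cv2.resize(s[180:300,240:400],(400,300))]))
E
```

```text
t 10.72 pos [0.5166 0.1179 0.3457] ang 3.047 shift mm [ -1.9   1.4 104.1] yaw -0.003 F [-0.9 -0.7 -2. ] open 0.0562 q6 -1.35
```

View pics/m4.png

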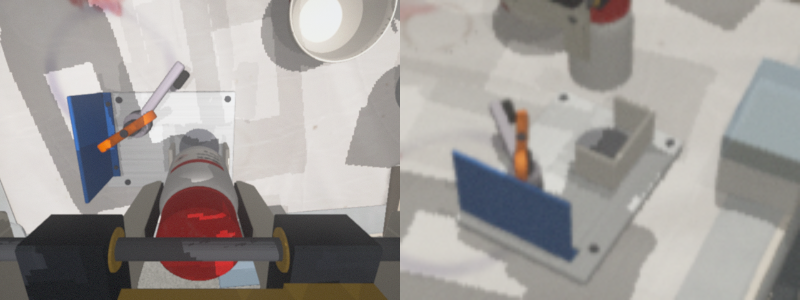

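The bottle hangs upright above the bay, with the arm clear. I'll lower it to just above the walls and check once more.

Request:
apply_moves(
  deltas=[
    [40, [-1, 1, 25], 0],
    [40, [0, 0, 25], 0],
    [40, [0, 0, 7], 0],
    [40, [0, 0, 0], 0],
    [40, [0, 0, 0], 0],
  ],
)

```text
t: 11.45
tool_pos: [0.5196, 0.1202, 0.2934]
orientation: [0.146, 3.136, 0.001]
force: [0.1, -0.1, -2.0]
opening: 0.056
```

```bash
python3 - <<'E'
from h import *
import cv2
plan(.518,.119,.2416,3.05)
c=viewer.get_calibration("wrist"); a=viewer.read_camera("wrist"); np.savez("pics/w5.npz",**c); cv2.imwrite("pics/w5.png",a)
s=viewer.read_camera("scene")
cv2.imwrite("pics/m5.png",np.hstack([cv2.resize(a[160:340,200:440],(400,300)),cv2.resize(s[180:280,270:403],(400,300),interpolation=cv2.INTER_CUBIC)]))
E
```

```text
t 11.45 pos [0.5196 0.1202 0.2934] ang 3.049 shift mm [ 1.6 -1.3 51.8] yaw -0.001 F [ 0.1 -0.1 -2. ] open 0.0560 q6 -1.35
```

View pics/m5.png

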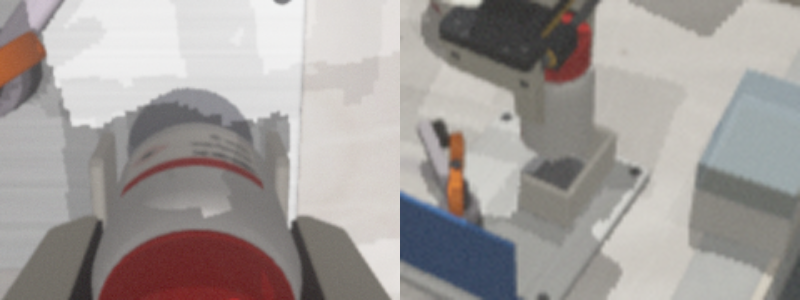

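Bottle centre is at about col 193–197, with walls at 115 and 278 (mid 196), so it is centred to about 1 mm. Lowering.

Request:
apply_moves(
  deltas=[
    [40, [1.5, -0.5, 15], 0],
    [40, [0, 0, 15], 0],
    [40, [0, 0, 12], 0],
    [40, [0, 0, 6], 0],
    [40, [0, 0, 0], 0],
  ],
)

```text
t: 12.18
tool_pos: [0.5172, 0.1198, 0.2431]
orientation: [-0.146, -3.137, 0.0]
force: [-0.1, -0.3, -2.6]
opening: 0.0563
```

Request:
apply_moves(
  deltas=[
    [40, [0, 0, 2], 0],
    [40, [0, 0, 1], 0],
    [40, [0, 0, 0], 0],
  ],
)

```text
t: 12.55
tool_pos: [0.5178, 0.1199, 0.2417]
orientation: [0.146, 3.137, 0.0]
force: [-1.2, -1.1, 3.9]
opening: 0.0563
```

Request:
apply_moves(
  deltas=[
    [72, [0, 0, 0], 0],
    [72, [0, 0, 0], 0],
    [72, [0, 0, 0], 0],
    [72, [0, 0, -10], 0],
    [72, [0, 0, -40], 0],
  ],
)

```text
t: 13.18
tool_pos: [0.5162, 0.1197, 0.2891]
orientation: [-0.146, -3.133, 0.002]
force: [1.0, 0.1, -0.8]
opening: 0.0719
```

Request:
apply_moves(
  deltas=[
    [72, [0, 0, -50], 0],
    [72, [0, 0, -45], 0],
    [72, [0, 0, 0], 0],
  ],
)

```text
t: 13.55
tool_pos: [0.5186, 0.1201, 0.3915]
orientation: [0.145, 3.129, 0.003]
force: [0.5, -0.0, -0.2]
opening: 0.0721
```

```bash
python3 - <<'E'
from h import *
import cv2
plan(.477,.044,.38,2.04)
c=viewer.get_calibration("wrist"); a=viewer.read_camera("wrist"); np.savez("pics/w6.npz",**c); cv2.imwrite("pics/w6.png",a)
E
```

```text
t 13.55 pos [0.5186 0.1201 0.3915] ang 3.049 shift mm [ 34.5 -79.6  11.1] yaw 1.009 F [ 0.5 -0.  -0.2] open 0.0721 q6 -1.35
```

View pics/w6.png

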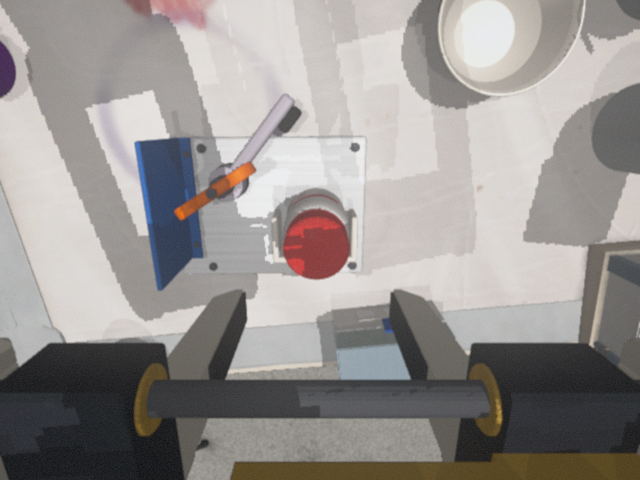

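The bottle stands upright in the bay, cap centre (317,243). The blade runs from (178,213) to (253,170).

```bash
python3 - <<'E'
from h import *
c=dict(np.load("pics/w6.npz"))
print("cap",ray(c,(317,243),.119))
a,b=ray(c,(254,169),.088)[:2],ray(c,(177,214),.088)[:2]
print("blade",(a+b)/2,np.linalg.norm(a-b),np.arctan2(*(a-b)[::-1]))
E
```

```text
cap [0.51510537 0.12118761 0.119     ]
blade [0.47624613 0.04512171] 0.07188885122441555 1.9877473451119019
```

Request:
apply_moves(
  deltas=[
    [36, [17, -40, 0], 0],
    [36, [17, -40, 0], 0],
    [36, [0, 0, 0], 0.17],
    [36, [0, 0, 0], 0.17],
    [36, [0, 0, 0], 0.17],
  ],
)

```text
t: 14.22
tool_pos: [0.4756, 0.0432, 0.384]
orientation: [-0.941, -2.995, 0.001]
force: [-0.0, -0.3, 0.4]
opening: 0.036
```

Request:
apply_moves(
  deltas=[
    [36, [0, 0, 0], 0.17],
    [36, [0, 0, 0], 0.17],
    [36, [0, 0, 0], 0.16],
    [30, [0, 0, 0], 0],
  ],
)

```text
t: 14.72
tool_pos: [0.4757, 0.0434, 0.3842]
orientation: [-1.643, -2.675, 0.002]
force: [-0.1, 0.9, 0.2]
opening: 0.0315
```

```bash
python3 - <<'E'
from h import *
plan(.477,.044,.256,2.04)
E
```

```text
t 14.72 pos [0.4757 0.0434 0.3842] ang 2.040 shift mm [ -0.2   1.8 128.2] yaw -0.000 F [-0.1  0.9  0.2] open 0.0315 q6 -0.49
```

Request:
apply_moves(
  deltas=[
    [30, [0, 1, 40], 0],
    [30, [0, 0, 45], 0],
    [30, [0, 0, 30], 0],
    [30, [0, 0, 13], 0],
    [30, [0, 0, 0], 0],
  ],
)

```text
t: 15.35
tool_pos: [0.4766, 0.0438, 0.257]
orientation: [-1.643, -2.676, 0.002]
force: [0.6, 0.3, 0.8]
opening: 0.0299
```

Request:
apply_moves(
  deltas=[
    [0, [0, 0, 0], 0],
    [0, [0, 0, 0], 0],
    [0, [0, 0, 0], 0],
    [0, [0, 0, 0], 0],
  ],
  grip_force=55,
)

```text
t: 15.85
tool_pos: [0.4764, 0.043, 0.259]
orientation: [-1.645, -2.675, 0.005]
force: [-12.1, -6.5, 12.2]
opening: 0.0093
```

Request:
apply_moves(
  deltas=[
    [0, [0, 0, 0], 0.1],
    [0, [0, 0, 0], 0.1],
    [0, [0, 0, 0], 0.1],
  ],
)

```text
t: 16.23
tool_pos: [0.4766, 0.0431, 0.259]
orientation: [2.03, 2.397, -0.004]
force: [-9.6, -4.7, 9.0]
opening: 0.0095
```

```bash
python3 - <<'E'
from h import *
plan(.477,.044,.256,1.14); print(robot.read_state()["wrist_torque"])
E
```

```text
t 16.23 pos [0.4766 0.0431 0.259 ] ang 1.736 shift mm [0.8 0.5 3. ] yaw 0.596 F [-9.6 -4.7  9. ] open 0.0095 q6 -0.18
[-0.99203423  1.5913373   0.25888262]
```

Request:
apply_moves(
  deltas=[
    [0, [0, 0, -1], 0.1],
    [0, [0, 0, 0], 0.1],
    [0, [0, 0, 0], 0.1],
    [0, [0, 0, 0], 0.1],
  ],
)

```text
t: 16.73
tool_pos: [0.477, 0.0431, 0.2591]
orientation: [2.465, 1.945, -0.002]
force: [-0.5, -5.2, -2.8]
opening: 0.0096
```

Request:
apply_moves(
  deltas=[
    [0, [0, 0, 0], 0.06],
    [0, [0, 0, 0], 0.05],
    [0, [0, 0, 0], 0.05],
    [0, [0, 0, 0], 0.03],
    [0, [0, 0, 0], 0],
  ],
)

```text
t: 17.35
tool_pos: [0.4772, 0.043, 0.259]
orientation: [2.636, 1.706, -0.001]
force: [1.3, -6.0, -4.9]
opening: 0.0095
```

```bash
python3 - <<'E'
from h import *
import cv2
plan(.477,.044,.256,1.14); print(robot.read_state()["wrist_torque"])
c=viewer.get_calibration("wrist"); a=viewer.read_camera("wrist"); np.savez("pics/w7.npz",**c); cv2.imwrite("pics/w7.png",a)
E
```

```text
t 17.35 pos [0.4772 0.043  0.259 ] ang 1.149 shift mm [ 0.8 -0.6  3. ] yaw 0.009 F [ 1.3 -6.  -4.9] open 0.0095 q6 0.41
[-1.03092737 -0.18325204  0.34968962]
```

View pics/w7.png

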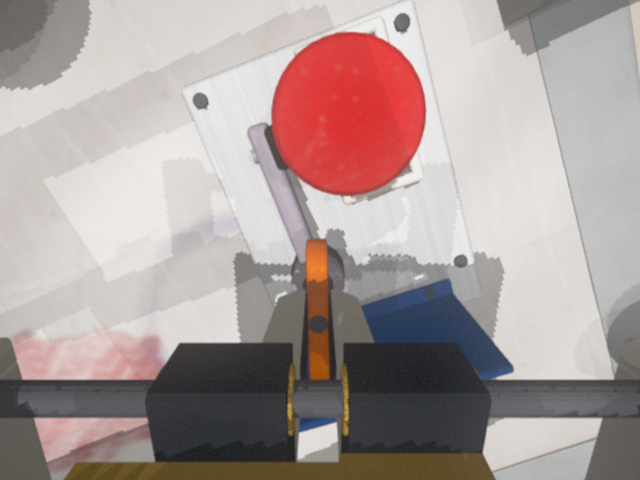

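The pad touches the bottle and its plunger pokes out behind the arm at (252,155). Wrist torque rose by about 0.09 N m, or roughly 3 mm of pad travel. I'll turn a little more for margin.

Request:
apply_moves(
  deltas=[
    [0, [0, 0, 0], 0.015],
    [0, [0, 0, 0], 0.015],
    [0, [0, 0, 0], 0],
    [0, [0, 0, 0], 0],
  ],
)

```text
t: 17.9
tool_pos: [0.4772, 0.043, 0.2591]
orientation: [2.66, 1.667, -0.001]
force: [0.9, -5.6, -3.9]
opening: 0.0093
```

```bash
python3 - <<'E'
from h import *
plan(.477,.044,.256,1.14); print(robot.read_state()["wrist_torque"])
E
```

```text
t 17.90 pos [0.4772 0.043  0.2591] ang 1.119 shift mm [ 0.8 -0.6  3. ] yaw -0.021 F [ 0.9 -5.6 -3.9] open 0.0093 q6 0.44
[-0.99476447 -0.27018972  0.45910518]
```

Torque is now 0.46 N m against about 0.26 for friction alone. That puts about 2.5 N on the pad, around 6 mm in, and below the knob's holding friction. Releasing.

Request:
apply_moves(
  deltas=[
    [28, [0, 0, 0], 0],
    [28, [0, 0, 0], 0],
    [28, [0, 0, 0], 0],
    [28, [0, 0, -10], 0],
    [28, [0, 0, -40], 0],
  ],
)

```text
t: 18.52
tool_pos: [0.4759, 0.0439, 0.3074]
orientation: [-2.66, -1.666, 0.007]
force: [1.0, 0.0, 0.4]
opening: 0.0278
```

Request:
apply_moves(
  deltas=[
    [28, [0, 0, -50], 0],
    [28, [-30, 0, -30], 0],
    [28, [-40, 0, 0], 0],
    [28, [0, 0, 0], 0],
    [28, [0, 0, 0], 0],
  ],
)

```text
t: 19.15
tool_pos: [0.4465, -0.019, 0.3891]
orientation: [2.663, 1.666, 0.001]
force: [-0.8, -0.9, 0.1]
opening: 0.0284
```

```bash
python3 - <<'E'
from h import *
import cv2
plan(.477,.044,.38,1.14)
c=viewer.get_calibration("wrist"); a=viewer.read_camera("wrist"); np.savez("pics/w8.npz",**c); cv2.imwrite("pics/w8.png",a)
cv2.imwrite("pics/w8c.png",cv2.resize(a[0:240,200:520],(800,600),interpolation=cv2.INTER_CUBIC))
E
```

```text
t 19.15 pos [ 0.4465 -0.019   0.3891] ang 1.118 shift mm [70.  -0.1  9.2] yaw -0.022 F [-0.8 -0.9  0.1] open 0.0284 q6 0.30
```

View pics/w8c.png

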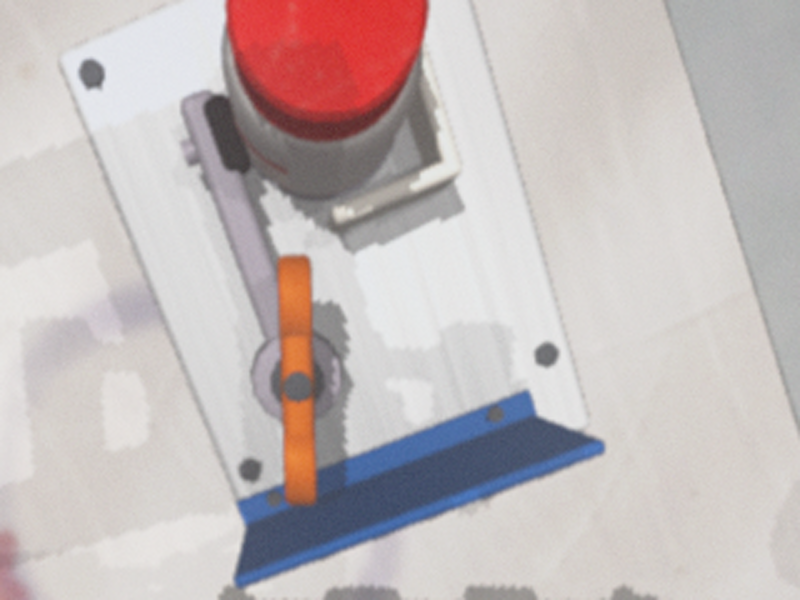

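The pad presses the bottle, and the plunger nub at (190,150) sticks out about 5 mm behind the arm. A numeric check of the cap's position follows, using the top camera.

```bash
python3 - <<'E'
from h import *
import cv2
def red(im):
    h=cv2.cvtColor(im,cv2.COLOR_BGR2HSV); m=((h[...,0]<8)|(h[...,0]>172))&(h[...,1]>170)&(h[...,2]>60)
    n,l,st,ce=cv2.connectedComponentsWithStats(m.astype(np.uint8)); i=1+np.argmax(st[1:,4]); return st[i],ce[i]
for k in range(2):
    im=viewer.read_camera("top"); st,ce=red(im); print(st,ce,ray(viewer.get_calibration("top"),ce,.117))
old=cv2.imread("pics/top0.png"); d=cv2.absdiff(im,old).max(2)
for n,(x,y) in dict(white=(403,165),tip=(252,170),bowl=(198,318)).items(): print(n,d[y-20:y+20,x-28:x+28].mean())
cv2.imwrite("pics/t8.png",cv2.resize(im[205:305,250:383],(800,600),interpolation=cv2.INTER_CUBIC))
a=cv2.imread("pics/w8.png"); st,ce=red(a); print(st,ce,ray(dict(np.load("pics/w8.npz")),ce,.117))
E
```

```text
Traceback (most recent call last):
ValueError: attempt to get argmax of an empty sequence
```

The gripper hides the cap from the top camera, so I'll back away first.

Request:
apply_moves(
  deltas=[
    [28, [-50, 10, -5], 0],
    [28, [-50, 10, 0], 0],
    [28, [-50, 10, 0], 0],
    [28, [-50, 10, 0], 0],
    [28, [0, 0, 0], 0],
  ],
)

```text
t: 19.88
tool_pos: [0.3946, -0.2186, 0.3934]
orientation: [-2.665, -1.662, 0.001]
force: [-0.5, 0.3, -0.7]
opening: 0.0282
```

```bash
python3 - <<'E'
from h import *
import cv2
def red(im):
    h=cv2.cvtColor(im,cv2.COLOR_BGR2HSV); m=((h[...,0]<8)|(h[...,0]>172))&(h[...,1]>150)&(h[...,2]>60)
    n,l,st,ce=cv2.connectedComponentsWithStats(m.astype(np.uint8))
    if n<2: return None,(0,0)
    i=1+np.argmax(st[1:,4]); return st[i],ce[i]
im=viewer.read_camera("top"); cv2.imwrite("pics/t8f.png",im); st,ce=red(im); print(st,ce,ray(viewer.get_calibration("top"),ce,.118))
old=cv2.imread("pics/top0.png"); d=cv2.absdiff(im,old).max(2)
for n,(x,y) in dict(white=(403,165),tip=(252,170),bowl=(198,318)).items(): print(n,d[y-20:y+20,x-28:x+28].mean())
cv2.imwrite("pics/t8.png",cv2.resize(im[205:305,250:383],(800,600),interpolation=cv2.INTER_CUBIC))
a=cv2.imread("pics/w8.png"); st,ce=red(a); print(st,ce)
print(robot.read_state()["force"])
E
```

```text
None (0, 0) [0.97595624 0.66851845 0.118     ]
white 6.020089285714286
tip 5.488392857142857
bowl 6.753125
[ 291    0   79   49 3079] [330.21695356  20.33517376]
[-0.19260996  1.01412156 -0.29553384]
```

View pics/t8.png

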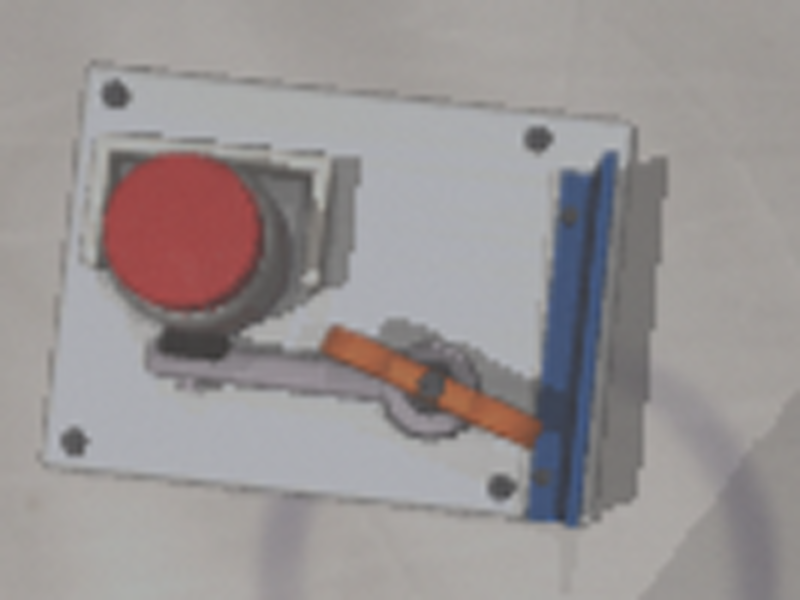

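```bash
python3 - <<'E'
from h import *
from plant import order
x=ray(viewer.get_calibration("top"),(279.85,243.1),.119); e=np.hypot(*(x[:2]-[.5218,.1185])); print(x,e)
if e<.008: order.close_job(); print("closed")
E
```

```text
[0.52097021 0.11960079 0.119     ] 0.0013785051964350578
the job is handed in; nothing more can be done
closed
```

The bottle is clamped in the bay and the job is handed in, at about 20 s of the 72 s allowed. `order.close_job()` reports no verdict, so the result below rests on my own checks.

**What I did:**
- I gripped the orange wings and turned the knob about 1.1 rad anticlockwise, to roughly -0.9 rad. The top camera showed the arm well clear of the bay.
- I picked up the red-capped bottle by its body, lowered it into the bay from above, and released it once it touched the plate.
- I turned the knob back to about +0.03 rad, released it, and moved the gripper well away.

**Last checks:**
- **Bottle position:** the top camera puts the cap's centre about 1.4 mm from the bay point, with the bottle upright. The limit is 12 mm.
- **Pad:** it bears on the bottle. The plunger sticks out about 5 mm behind the arm, and the rise in wrist torque (0.26 to 0.46 N m) suggests about 6 mm. The minimum is 1.5 mm.
- **Bystanders:** the top picture is practically unchanged around the white bottle, tip box and bowl.
- **Robot:** it was clear of everything, with the force reading near zero. I saw no sign of contact with the blue panel.

**Checks that failed or disagreed:**
- The automatic search for the red cap failed twice in the top picture. The first time the gripper hid the cap, and the second time the colour threshold was too strict, so I read the position off the picture by eye.
- My estimates of the knob's axis from camera and from grip differed by 2 to 3 mm, which showed up as side forces of about 14 N at most while turning.

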